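# Stack a split belt pulley on the assembly spindle

## Task

Put the split belt pulley together on the upright spindle of the yellow stand, one part after another from the bottom up: first the black pulley half, then the brass spacer ring, then the silver pulley half, and last the blue hexagon nut. Each goes over the spindle and is seated flat on what lies below it, the same side up as it lies on the bench (pulley halves with the collar up). Let go of everything and leave the oil bottle, the carton and the wrench where they are.

Things in the scene. Friction and masses are not known exactly. Their poses are not given: they have to be found in the camera images.
- stand: yellow square base plate, 110 x 110 x 10 mm, fixed to the bench, with an upright steel spindle in its middle: 13 mm in diameter, its tip 74 mm above the bench, the last 12 mm tapering to 6 mm. Origin: centre of the plate's underside (on the bench, on the spindle's axis); z up along the spindle. The plate's top is at z = 10 mm.
- black_half: loose black pulley half, 220 g: round flange 84 mm across, 6 mm thick, with six silver dots; on it a collar 40 mm across that rises to 22 mm above the underside (grip it there); 24 mm bore right through. Origin: centre of its underside; z along the bore, towards the collar. Lies flat, collar up. Seated, its origin is 10 mm above the stand's origin.
- spacer: brass-coloured plain ring, loose, 90 g: 42 mm outside, 24 mm bore, 12 mm high. Origin: centre of its underside; z along the bore, up. Lies flat. Seated on the black half, its origin is 32 mm above the stand's origin.
- silver_half: silver (aluminium) pulley half with six black dots on the flange, loose, 220 g: same shape and sizes as the black half. Origin: centre of its underside; z along the bore, towards the collar. Lies flat, collar up. Seated on the spacer, its origin is 44 mm above the stand's origin.
- nut: blue hexagon nut, loose, 90 g: 36 mm across flats (42 mm across corners), 18 mm high, with a hexagonal through bore 24 mm across flats. Origin: centre of its underside; z along the bore, up; x points square to one of its flats (flats repeat every 60 degrees). Lies flat. Seated on the silver half, its origin is 66 mm above the stand's origin.
- oil_bottle: standing round green oil bottle, 64 mm in diameter, 150 mm high, red cap; a bystander. Origin: centre of its underside.
- carton: brown cardboard carton, 90 x 120 x 50 mm; a bystander. Origin: centre of its underside.
- wrench: steel wrench lying flat, 180 mm long; a bystander. Origin: on the bench at its middle; x along it.
There are look-alikes about, which are no part of the job. What is meant by the spacer is not turquoise or white, and is the larger of those in its own colour.

How it is judged:
By the outcome, as a careful person would: the job done as asked, in the order asked, and still so for the second after the job is handed in, with the robot touching nothing.
It also fails if it takes over 96 s, if anything falls off the work surface, if the arm or the gripper's body presses on something with over 40 N, if the wrist force passes 120 N, or if a joint passes its speed limit or range.

## Robot

A 6-joint arm with a two-finger parallel gripper is mounted at the origin on the work surface. World frame = base frame: x ahead of the robot, y to its left, z up, the work surface at z = 0. Lengths are in m, angles in rad, forces in N, time in s.
With the tool pointing down it reaches from about 0.375 to 0.9 m from the base axis. Payload 3.1 kg.
Tool frame: the origin (TCP) lies on the centre line of the jaws, within the pads' length; the fingertips stand 25 mm ahead of it and the grasp point (between the pads) lies 6 mm ahead of it (manip.tip_extent is the distance from the TCP to the fingertips, in m); z points along the fingers, y is the line along which they close (so a half turn about z gives the same grasp; the last joint's range is limited). The gripper opens to 85 mm and grips with 20 to 120 N. Pads are 22 mm wide; open, the fingers measure 114 mm over their backs; the gripper's body (76 mm by 85 mm) begins 54 mm behind the grasp point. The pads swing forward as they close: fully open they stand 13 mm farther back than shut.
Start: joints at [-1.306, 0.527, 1.433, -0, 1.181, -0.178], TCP at [0.268, -0.565, 0.256] pointing down, gripper open.
Joint ranges: [-3.08, 3.08], [-0.75, 2.2], [0.22, 2.44], [-1.43, 4.57], [0, 2.65], [-2.85, 2.85]. Speed limits (rad/s): [2.79, 2.79, 3.14, 3.14, 3.14, 3.14].

## Interface

Orientations are given as a unit quaternion [x, y, z, w].
In Python, from station import readout, imaging, order, manip gives the robot as it stands.
- The arm moves only by the tool move_arm, never from a script. Its argument "rows" is a list of rows, each a list of 7 numbers: the turn, a rotation vector about the tool's x, y, z in degrees, then the shift along the tool's x, y, z in mm, then the closure, from 0 (fully open) to 1 (shut). A call has 1 to 12 rows; each row is the pose to reach, as a shift and turn from the pose commanded when the call began, along the tool's axes at that moment; what a row does not reach only later rows make up. A row lasts 1/12 s, in which the tool goes at most 41.7 mm and 7.16 degrees, less where a joint would pass 70% of its speed; a pose out of reach is approached as far as the arm can. A call with a gripper value outside its range is refused whole. The fingers move at their own pace and stop on an object; "squeeze" is the grip in N (left out, the last holds). Time passes only in rows, so rows that repeat a pose let the fingers close. It gives the time, the measured TCP pose, the force, the opening and the grip force at its end, in the units of the state.
- readout.sense(): the state, without advancing time (a new reading comes with each control period).
- imaging.snapshot(name): name is "scene" or "top"; returns a dict with "img" (420x560x3 uint8, red, green, blue), "z_map" (420x560 float32, m along the optical axis (not along the pixel's ray), 0 where there is no reading), "fovy" (degrees; the focal length in pixels is half the picture's height over the tangent of half this angle, whatever the lens; pixels are square), "cx", "cy" (the principal point, pixels), "rvec" (rotation vector, rad) and "tvec" (3), from world to camera coordinates, as OpenCV has them. Camera axes: x right, y down, z forward; pixel columns grow to the right and rows downward; lengths in m; the calibration is good to about 2 mm. A picture is of the moment at which its call begins.
- order.sign_off(): hands the job in; it is judged then, once.
The state is a dict: "t": time; "q": joint angles; "qd": joint speeds; "tau": joint torques, N m; "tcp_pos": TCP position; "tool_rot": TCP orientation; "force": force on the tool from outside, world axes, zero at the start; "ft_torque": the same for the moment, N m; "finger_gap": opening from 0.0 (shut) to 1.0 (fully open); "gripper_force": force on a finger pad.
Only numpy, scipy, OpenCV 4.12 (cv2) and the standard library are available. Lean on these libraries where they do the work, as an engineer would, in place of code of your own. Each camera call takes 0.05 s, during which the arm holds its last target. There are 200 camera calls.

## Working session

There is one attempt and no reset: what is moved stays moved. The work goes in short steps, Python scripts to look and compute and a tool call to move; the robot and the scene stay as the last step left them, time stands still between calls to the robot, and variables do not carry over. Pictures are saved under pics/ and viewed, at most 14 in all, crops included, and the job is handed in when it is done.

Besides the shell and the picture viewer there is one more tool, called after "Emit:" in YAML: its name, and indented under it one key for each argument. move_arm: Moves the arm, as the interface text tells. Its arguments: {"type":"object","properties":{"rows":{"type":"array"},"squeeze":{"type":"number"}},"required":["rows"]}

```bash
ls; mkdir -p pics
python3 - <<'E'
from station import readout, imaging, order, manip
import cv2, numpy as np, pickle
s=readout.sense(); print(s['tcp_pos'],s['tool_rot'],s['t'],manip.tip_extent)
for n in("scene","top"):
    d=imaging.snapshot(n); pickle.dump(d,open(n+'.pkl','wb'))
    print(n,d['fovy'],d['cx'],d['cy'],d['rvec'],d['tvec'])
    cv2.imwrite(f'pics/{n}0.png',d['img'][:,:,::-1])
E
```

```text
pics
[ 0.26765661 -0.56406856  0.2553265 ] [ 9.75589333e-01  2.19600260e-01 -3.92895360e-05 -1.08507470e-03] 0.0 0.025
scene 50.53622833937633 289.513833484725 213.9818259745394 [ 1.45730849  1.8720784  -0.95364026] [ 0.12772347 -0.30178588  1.41265947]
top 51.954174091776494 281.50442421486997 204.28283739958434 [ 2.15031598 -2.17010189  0.06966599] [0.0104975  0.5959339  0.93512094]
```

View pics/top0.png

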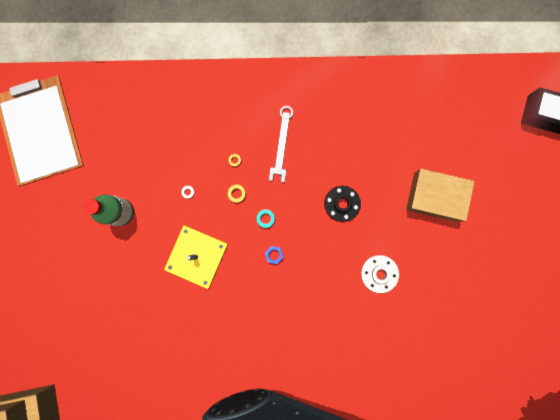

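View pics/scene0.png

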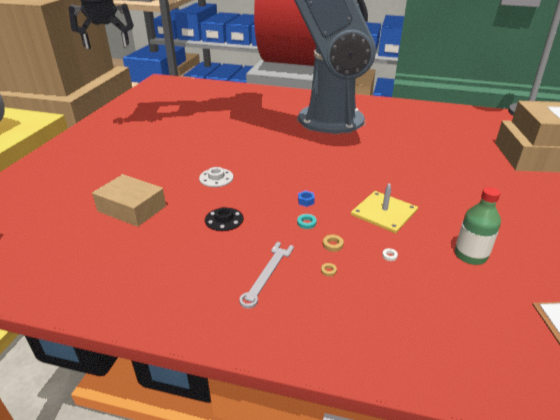

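The top view shows the stand at (196,257), the larger brass ring at (236,193), the nut at (274,255), the black half at (343,203) and the silver half at (380,274). The scene view agrees with this: stand (385,210), ring (333,242), nut (306,198), black (224,218), silver (216,177).

```bash
cat > h.py <<'E'
import cv2, numpy as np, pickle
from scipy.spatial.transform import Rotation as Ro
def cam(d):
    f=d['img'].shape[0]/2/np.tan(np.radians(d['fovy']/2)); R=cv2.Rodrigues(np.array(d['rvec']))[0]; t=np.array(d['tvec']).ravel()
    return f,R,t,-R.T@t
def ray(d,uv,z):
    f,R,t,C=cam(d); uv=np.atleast_2d(uv).astype(float)
    r=np.c_[(uv[:,0]-d['cx'])/f,(uv[:,1]-d['cy'])/f,np.ones(len(uv))]@R
    return C+r*((z-C[2])/r[:,2])[:,None]
def proj(d,P):
    f,R,t,C=cam(d); p=np.atleast_2d(P)@R.T+t
    return p[:,:2]/p[:,2:]*f+[d['cx'],d['cy']]
def cloud(d):
    f,R,t,C=cam(d); v,u=np.mgrid[:420,:560]; z=d['z_map']
    return (np.stack([(u-d['cx'])/f*z,(v-d['cy'])/f*z,z],-1)-t)@R
def circ(p):
    p=np.asarray(p)[:,:2]; s=np.linalg.lstsq(np.c_[2*p,np.ones(len(p))],(p**2).sum(1),rcond=None)[0]
    return s[:2],np.sqrt(s[2]+s[:2]@s[:2])
def blob(m,c,r=40):
    w=np.zeros_like(m,np.uint8); cv2.circle(w,tuple(int(i) for i in c),r,1,-1)
    n,l,st,ce=cv2.connectedComponentsWithStats((m&(w>0)).astype(np.uint8))
    k=1+np.argmax(st[1:,4]); return (l==k).astype(np.uint8)
def contour(m): return max(cv2.findContours(m,cv2.RETR_EXTERNAL,cv2.CHAIN_APPROX_NONE)[0],key=len)[:,0,:]
E
python3 - <<'E'
from h import *
guess={'top':dict(stand=(196,257),spacer=(236,193),black=(343,203),silver=(380,274),nut=(274,255)),
'scene':dict(stand=(385,210),spacer=(333,242),black=(224,218),silver=(216,177),nut=(306,198))}
for n in('top','scene'):
    d=pickle.load(open(n+'.pkl','rb')); X=cloud(d); print(n,'C',cam(d)[3])
    hsv=cv2.cvtColor(d['img'],cv2.COLOR_RGB2HSV); H,S,V=[hsv[...,i].astype(int) for i in range(3)]
    red=((H<7)|(H>172))&(S>120)&(V>60)
    for k,g in guess[n].items():
        if k=='stand': m=(H>20)&(H<35)&(S>120)
        elif k=='spacer': m=(H>10)&(H<35)&(S>80)
        elif k=='nut': m=(H>95)&(H<130)&(S>80)
        else: m=~red
        b=blob(m,g,{'black':26,'silver':26,'nut':16,'spacer':16}.get(k,45)); c=contour(b)
        zt=dict(stand=.01,spacer=.012,nut=.018).get(k,.006)
        P=ray(d,c,zt); q=X[b>0]; print(k,b.sum(),'circ',circ(P)[0].round(4),circ(P)[1].round(4),'cloud z',np.percentile(q[:,2],[5,50,95]).round(4),'med',np.median(q[:,:2],0).round(4))
        if k=='stand':
            r=cv2.minAreaRect(P[:,:2].astype(np.float32)*1000); print('  rect',r)
        if n=='top' and k=='nut':
            print('  rad/ang', [ (round(a),round(x*1000,1)) for a,x in sorted(zip(np.degrees(np.arctan2(*(P[:,:2]-circ(P)[0]).T[::-1])),np.hypot(*(P[:,:2]-circ(P)[0]).T)))][::2])
    # spindle
    g=guess[n]['stand']; sp=X[g[1]-35:g[1]+35,g[0]-35:g[0]+35].reshape(-1,3); sp=sp[(sp[:,2]>.02)&(sp[:,2]<.09)]
    print('spindle pts',len(sp),np.median(sp,0).round(4), sp[:,2].max().round(3), sp.std(0).round(4))
    bench=X[red&(d['z_map']>0)]; bb=bench[(abs(bench[:,0]-.5)<.15)&(abs(bench[:,1])<.3)]; print('bench z',np.percentile(bb[:,2],[5,50,95]).round(4))
E
```

```text
top C [ 0.50658689 -0.02188458  0.98619946]
stand 2247 circ [0.4811 0.2016] 0.0619 cloud z [0.0078 0.0107 0.0136] med [0.4818 0.2001]
  rect ((481.1436462402344, 201.51177978515625), (109.62611389160156, 109.35145568847656), 66.75244140625)
spacer 203 circ [0.624  0.1088] 0.0204 cloud z [0.0006 0.0121 0.015 ] med [0.624  0.1092]
black 886 circ [ 0.5989 -0.132 ] 0.0391 cloud z [0.0039 0.0071 0.0231] med [ 0.5978 -0.1308]
silver 1081 circ [ 0.44   -0.2128] 0.0414 cloud z [0.0024 0.0067 0.0233] med [ 0.4411 -0.2109]
nut 122 circ [0.4838 0.0234] 0.0178 cloud z [0.015  0.0185 0.0212] med [0.4844 0.0231]
  rad/ang [(-179, np.float64(18.2)), (-165, np.float64(18.8)), (-156, np.float64(17.5)), (-135, np.float64(16.4)), (-114, np.float64(17.6)), (-99, np.float64(18.5)), (-85, np.float64(18.4)), (-69, np.float64(17.3)), (-53, np.float64(17.5)), (-38, np.float64(19.1)), (-26, np.float64(16.7)), (-9, np.float64(17.5)), (6, np.float64(17.4)), (19, np.float64(18.4)), (29, np.float64(17.3)), (50, np.float64(16.8)), (70, np.float64(18.5)), (84, np.float64(17.5)), (98, np.float64(17.6)), (115, np.flo
[... 218 characters left out ...]
e C [1.32079443 0.18404313 0.5697587 ]
stand 1368 circ [0.486  0.2032] 0.0595 cloud z [0.0074 0.0116 0.0132] med [0.4931 0.2033]
  rect ((483.5569763183594, 202.71051025390625), (111.00105285644531, 117.07005310058594), 66.82170104980469)
spacer 264 circ [0.628  0.1111] 0.0234 cloud z [0.0028 0.0121 0.0149] med [0.6294 0.1107]
black 666 circ [ 0.5997 -0.1304] 0.0395 cloud z [0.0058 0.0084 0.024 ] med [ 0.6109 -0.1254]
silver 558 circ [ 0.4386 -0.2119] 0.045 cloud z [0.0023 0.0082 0.024 ] med [ 0.4514 -0.2062]
nut 198 circ [0.4939 0.0269] 0.0242 cloud z [0.0041 0.0144 0.0204] med [0.4928 0.0254]
spindle pts 137 [0.4841 0.2028 0.0475] 0.077 [0.0026 0.0035 0.0165]
bench z [0.0001 0.0018 0.0035]
```

Emit:
move_arm:
  rows:
    - [0, 0, 7, 40, -20, 0, 0.3]
    - [0, 0, 14, 80, -41, 0, 0.3]
    - [0, 0, 20, 120, -62, 0, 0.3]
    - [0, 0, 25.4, 155, -80, 0, 0.3]
    - [0, 0, 25.4, 190, -98, 10, 0.3]
    - [0, 0, 25.4, 225, -116, 20, 0.3]
    - [0, 0, 25.4, 262, -135, 30, 0.3]
    - [0, 0, 25.4, 298, -153, 40, 0.3]
    - [0, 0, 25.4, 334, -172, 50, 0.3]
    - [0, 0, 25.4, 370, -190, 60, 0.3]
    - [0, 0, 25.4, 406, -209, 70, 0.3]
    - [0, 0, 25.4, 442, -227, 80, 0.3]

```text
t: 1.1
tcp_pos: [0.5666, -0.1731, 0.177]
tool_rot: [1.0, -0.0, -0.0, -0.0]
force: [0.4, -1.0, -0.7]
finger_gap: 0.698
gripper_force: 0.0
```

Run:
```python
from station import readout, manip
print([a for a in dir(manip) if a[0]!='_'])
from h import *
s=readout.sense(); print(s['tcp_pos'],Ro.from_quat(s['tool_rot']).as_matrix().round(4).tolist(),s['q'],s['finger_gap'],s['t'])
# nut angle from upscaled mask moments
for n,c in (('top',(274,255)),('scene',(306,198))):
    d=pickle.load(open(n+'.pkl','rb'))
    # rectify onto plane z=.018, 0.25 mm/px
    cc=np.array([.484,.0235]); K=240; g=np.stack(np.meshgrid(np.arange(K),np.arange(K)),-1).reshape(-1,2)
    P=np.c_[cc+(g-K/2)*.00025,np.full(len(g),.018)]; uv=proj(d,P).astype(np.float32).reshape(K,K,2)
    im=cv2.remap(d['img'],uv[...,0],uv[...,1],cv2.INTER_CUBIC); cv2.imwrite(f'nut_{n}.png',im[:,:,::-1])
a=cv2.imread('nut_top.png');b=cv2.imread('nut_scene.png'); cv2.imwrite('pics/nut.png',cv2.resize(np.hstack([a,b]),None,fx=1.6,fy=1.6))
```

```text
['PlanningError', 'tip_extent']
[ 0.56663063 -0.17314264  0.17701511] [[1.0, -0.0004, -0.001], [-0.0004, -1.0, 0.0004], [-0.001, -0.0004, -1.0]] [-4.84985472e-01  5.84083739e-01  1.58928092e+00 -6.90701199e-05
  9.69278242e-01  1.08629076e+00] 0.6976215797054169 1.1
```

View pics/nut.png

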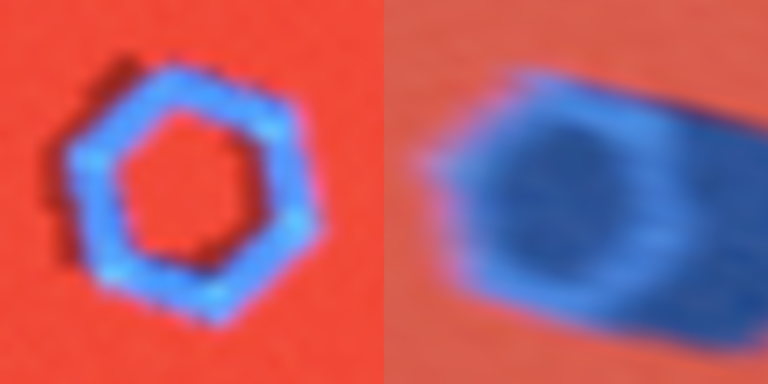

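The rectified nut shows clear hexagon corners. Its centre is about (0.4848, 0.0238), with corners near 17.5° mod 60, so a flat normal lies at 107.5°.

Emit:
move_arm:
  rows:
    - [0, 0, 0, 16, -21, 20, 0.5]
    - [0, 0, 0, 32.5, -42, 40, 0.5]
    - [0, 0, 0, 32.5, -42, 77, 0.5]
    - [0, 0, 0, 32.5, -42, 77, 0.5]
    - [0, 0, 0, 32.5, -42, 77, 0.5]
    - [0, 0, 0, 32.5, -42, 77, 0.5]

```text
t: 1.6
tcp_pos: [0.5986, -0.1339, 0.1016]
tool_rot: [1.0, -0.001, 0.0, 0.0]
force: [-0.1, 0.2, -0.3]
finger_gap: 0.5
gripper_force: 0.0
```

Run:
```python
from station import readout, imaging
from h import *
s=readout.sense(); T=s['tcp_pos']; print(T,s['finger_gap'])
d=imaging.snapshot('scene'); X=cloud(d)
c=proj(d,[[T[0],T[1],T[2]-.03]])[0].astype(int); print(c)
im=d['img'][c[1]-80:c[1]+60,c[0]-90:c[0]+90,::-1]; cv2.imwrite('pics/g1.png',cv2.resize(im,None,fx=4,fy=4,interpolation=2))
q=X.reshape(-1,3); q=q[(abs(q[:,0]-T[0])<.03)&(abs(q[:,1]-T[1])<.07)&(q[:,2]>.03)&(q[:,2]<.16)]
for z in np.arange(.03,.16,.006):
    p=q[abs(q[:,2]-z)<.003]
    if len(p): print(z.round(3),len(p),'y',(np.percentile(p[:,1],[2,50,98])-T[1]).round(3),'x',(np.median(p[:,0])-T[0]).round(3))
```

```text
[ 0.59861183 -0.13385416  0.10162703] 0.5000259851089707
[220 192]
0.078 4 y [-0.02   0.005  0.03 ] x -0.002
0.084 25 y [-0.025 -0.019  0.031] x 0.009
0.09 43 y [-0.03  -0.018  0.037] x 0.007
0.096 45 y [-0.033 -0.018  0.038] x 0.007
0.102 47 y [-0.03   0.026  0.038] x 0.007
0.108 59 y [-0.032 -0.018  0.038] x 0.006
0.114 46 y [-0.03  -0.018  0.037] x 0.007
0.12 37 y [-0.033 -0.02   0.039] x 0.007
0.126 73 y [-0.044 -0.021  0.053] x 0.01
0.132 126 y [-0.049  0.029  0.056] x 0.01
0.138 117 y [-0.051 -0.022  0.057] x 0.01
0.144 100 y [-0.054  0.02   0.06 ] x 0.011
0.15 132 y [-0.054  0.023  0.062] x 0.01
0.156 131 y [-0.056 -0.002  0.063] x 0.011
```

View pics/g1.png

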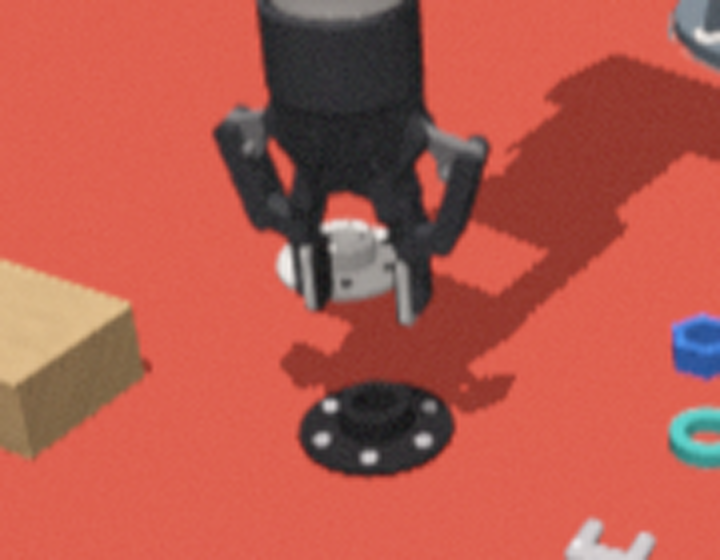

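The gripper view shows the fingertips about 21 mm below the TCP at half opening, with the black half just below and in front. Before descending I'll check the settled pose.

Emit:
move_arm:
  rows:
    - [0, 0, 0, 0, 0, 0, 0.3]
    - [0, 0, 0, 0, 0, 0, 0.3]
    - [0, 0, 0, 0, 0, 0, 0.3]

```text
t: 1.9
tcp_pos: [0.5991, -0.1341, 0.1027]
tool_rot: [1.0, -0.001, 0.001, 0.001]
force: [-0.5, -0.5, 1.2]
finger_gap: 0.697
gripper_force: 0.0
```

Emit:
move_arm:
  rows:
    - [0, 0, 0, 0, -2, 25, 0.3]
    - [0, 0, 0, 0, -2, 50, 0.3]
    - [0, 0, 0, 0, -2, 65, 0.3]
    - [0, 0, 0, 0, -2, 72, 0.3]
    - [0, 0, 0, 0, -2, 72, 0.3]
    - [0, 0, 0, 0, -2, 72, 0.7]
    - [0, 0, 0, 0, -2, 72, 0.7]
    - [0, 0, 0, 0, -2, 72, 0.7]
    - [0, 0, 0, 0, -2, 72, 0.7]
    - [0, 0, 0, 0, -2, 72, 0.7]
    - [0, 0, 0, 0, -2, 72, 0.7]
  squeeze: 50

```text
t: 2.82
tcp_pos: [0.5996, -0.1318, 0.0305]
tool_rot: [1.0, -0.0, 0.001, 0.001]
force: [-0.7, -0.8, 6.8]
finger_gap: 0.447
gripper_force: 50.6
```

Emit:
move_arm:
  rows:
    - [0, 0, 0, 0, 0, -15, 0.7]
    - [0, 0, 0, 0, 0, -50, 0.7]
    - [0, 0, 0, 0, 0, -85, 0.7]
    - [0, 0, 0, -5, -15, -110, 0.7]
    - [0, 0, 0, -14, -40, -110, 0.7]
    - [0, 0, 0, -25, -70, -110, 0.7]
    - [0, 0, 0, -37, -105, -110, 0.7]
    - [0, 0, 0, -50, -140, -110, 0.7]
    - [0, 0, 0, -62, -175, -110, 0.7]
    - [0, 0, 0, -74, -210, -110, 0.7]
    - [0, 0, 0, -87, -245, -110, 0.7]
    - [0, 0, 0, -99, -280, -110, 0.7]

```text
t: 3.82
tcp_pos: [0.4982, 0.1505, 0.1387]
tool_rot: [1.0, -0.0, -0.001, -0.0]
force: [0.9, 0.3, -2.7]
finger_gap: 0.452
gripper_force: 51.1
```

Emit:
move_arm:
  rows:
    - [0, 0, 0, -10, -28, 0, 0.7]
    - [0, 0, 0, -17, -46, 0, 0.7]
    - [0, 0, 0, -19, -53, 0, 0.7]
    - [0, 0, 0, -19, -53, 0, 0.7]
    - [0, 0, 0, -19, -53, 0, 0.7]
    - [0, 0, 0, -19, -53, 0, 0.7]

```text
t: 4.32
tcp_pos: [0.4814, 0.201, 0.1389]
tool_rot: [1.0, -0.001, 0.0, 0.0]
force: [0.1, -0.3, -2.3]
finger_gap: 0.449
gripper_force: 51.1
```

Run:
```python
from station import readout, imaging
from h import *
s=readout.sense(); T=s['tcp_pos']; print(T,s['finger_gap'],s['gripper_force'],s['force'])
o=[]
for n in('scene','top'):
    d=imaging.snapshot(n); pickle.dump(d,open(n+'1.pkl','wb'))
    c=np.array([385,190]) if n=='scene' else np.array([196,250])
    im=d['img'][c[1]-70:c[1]+70,c[0]-65:c[0]+65,::-1]; o.append(cv2.resize(im,None,fx=3,fy=3,interpolation=2))
cv2.imwrite('pics/g2.png',np.hstack(o))
```

```text
[0.48141969 0.20098439 0.1388686 ] 0.4487333716493154 51.11835574731231 [ 0.13052484 -0.27279007 -2.28922019]
```

View pics/g2.png

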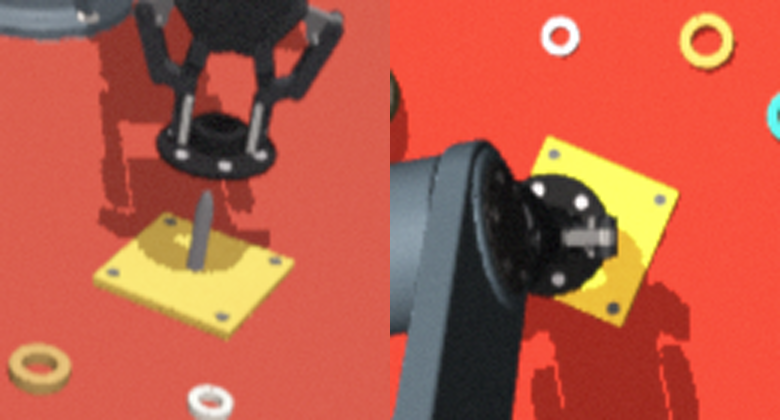

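Run:
```python
from h import *
d=pickle.load(open('scene1.pkl','rb'))
print('tip',ray(d,[389,184.8],.074), 'TCP px',proj(d,[[.4814,.201,.1145]]),'spindle px',proj(d,[[.4812,.2016,.074],[.4812,.2016,.01]]))
g=d['img'].astype(int).max(2)
b=blob((g<75),(392,169),24); c=contour(b)
lo=c[c[:,1]>168]  # lower (near) rim = flange outline
x=c[:,0]; print('dark extent x',x.min(),x.max(),'y',c[:,1].max())
for z in(.1085,.1115,.1145): print(z,[v for v in circ(ray(d,lo,z))])
X=cloud(d); q=X[150:215,370:410].reshape(-1,3); q=q[(q[:,2]>.02)&(q[:,2]<.072)]
for a,e in((.02,.035),(.035,.05),(.05,.065)):
    p=q[(q[:,2]>a)&(q[:,2]<e)]; print(a,len(p),np.median(p,0).round(4))
```

```text
tip [[0.481549   0.20413232 0.074     ]] TCP px [[390.27521992 167.96737812]] spindle px [[387.80917405 184.55471074]
 [383.7097001  209.17343915]]
dark extent x 373 411 y 179
0.1085 [array([0.48400688, 0.20618284]), np.float64(0.03215694098094741)]
0.1115 [array([0.4894493 , 0.20603884]), np.float64(0.03194779408839519)]
0.1145 [array([0.49489172, 0.20589485]), np.float64(0.03173864719584535)]
0.02 33 [0.4845 0.2028 0.027 ]
0.035 38 [0.484  0.2026 0.0428]
0.05 35 [0.4849 0.2028 0.0579]
```

The black half is held level over the spindle, within about 1.5 mm of its axis. I'll lower it with a 1 mm correction.

Emit:
move_arm:
  rows:
    - [0, 0, 0, 0, 1, 10, 0.7]
    - [0, 0, 0, 0, 1, 22, 0.7]
    - [0, 0, 0, 0, 1, 34, 0.7]
    - [0, 0, 0, 0, 1, 46, 0.7]
    - [0, 0, 0, 0, 1, 58, 0.7]
    - [0, 0, 0, 0, 1, 70, 0.7]
    - [0, 0, 0, 0, 1, 80, 0.7]
    - [0, 0, 0, 0, 1, 88, 0.7]
    - [0, 0, 0, 0, 1, 93, 0.7]
    - [0, 0, 0, 0, 1, 95, 0.7]
    - [0, 0, 0, 0, 1, 95, 0.7]

```text
t: 5.33
tcp_pos: [0.4807, 0.2007, 0.0434]
tool_rot: [1.0, -0.0, -0.0, 0.0]
force: [-0.2, 0.1, -2.8]
finger_gap: 0.451
gripper_force: 51.1
```

Emit:
move_arm:
  rows:
    - [0, 0, 0, 0, 0, 1.5, 0.7]
    - [0, 0, 0, 0, 0, 2.5, 0.7]
    - [0, 0, 0, 0, 0, 2.5, 0.7]
    - [0, 0, 0, 0, 0, 2.5, 0.3]
    - [0, 0, 0, 0, 0, 2.5, 0.3]
    - [0, 0, 0, 0, 0, 2.5, 0.3]
    - [0, 0, 0, 0, 0, 2.5, 0.3]
    - [0, 0, 0, 0, 0, -15, 0.3]
    - [0, 0, 0, 0, 0, -50, 0.3]
    - [0, 0, 0, 0, 0, -85, 0.3]
    - [0, 0, 0, 0, 0, -100, 0.3]
    - [0, 0, 0, 0, 0, -100, 0.3]

```text
t: 6.33
tcp_pos: [0.4832, 0.2015, 0.1478]
tool_rot: [1.0, -0.0, 0.004, -0.001]
force: [0.6, 0.5, 0.0]
finger_gap: 0.699
gripper_force: 0.0
```

Emit:
move_arm:
  rows:
    - [0, 0, 0, 20, 13, 0, 0.3]
    - [0, 0, 0, 50, 32, 0, 0.3]
    - [0, 0, 0, 80, 51, 0, 0.3]
    - [0, 0, 0, 110, 71, 10, 0.3]
    - [0, 0, 0, 135, 87, 30, 0.3]
    - [0, 0, 0, 143, 92, 55, 0.3]
    - [0, 0, 0, 143, 92, 65, 0.3]
    - [0, 0, 0, 143, 92, 65, 0.3]
    - [0, 0, 0, 143, 92, 65, 0.3]

```text
t: 7.08
tcp_pos: [0.6215, 0.1094, 0.0775]
tool_rot: [1.0, -0.0, -0.002, -0.0]
force: [-0.0, -0.6, 1.3]
finger_gap: 0.703
gripper_force: 0.0
```

Run:
```python
from station import readout, imaging
from h import *
s=readout.sense(); T=s['tcp_pos']; print(T,s['finger_gap'],s['gripper_force'],s['force'])
o=[]
for n in('scene','top'):
    d=imaging.snapshot(n); pickle.dump(d,open(n+'2.pkl','wb'))
    c=np.array([360,210]) if n=='scene' else np.array([215,230])
    im=d['img'][c[1]-70:c[1]+70,c[0]-65:c[0]+65,::-1]; o.append(cv2.resize(im,None,fx=3,fy=3,interpolation=2))
    X=cloud(d); e=np.linalg.norm(X[...,:2]-[.481,.2016],axis=-1)
    for a,b in((.015,.019),(.024,.04)): p=X[(e>a)&(e<b)&(X[...,2]<.06)]; print(n,'z',len(p),np.percentile(p[:,2],[20,50,80]).round(4))
cv2.imwrite('pics/g3.png',np.hstack(o))
```

```text
[0.62148713 0.10935883 0.07753871] 0.7025762338076205 0.0 [-0.00506251 -0.55284339  1.29795992]
scene z 115 [0.0202 0.028  0.033 ]
scene z 295 [0.0163 0.0177 0.0186]Traceback (most recent call last):
  File "<stdin>", line 10, in <module>
    return _quantile_unchecked(
        a, q, axis, out, overwrite_input, method, keepdims, weights)
    return _ureduce(a,
                    func=_quantile_ureduce_func,
    ...<5 lines>...
                    overwrite_input=overwrite_input,
                    method=method)
    r = func(a, **kwargs)
    result = _quantile(arr,
                       quantiles=q,
    ...<2 lines>...
                       out=out,
                       weights=wgt)
    slices_having_nans = np.isnan(arr[-1, ...])
                                  ~~~^^^^^^^^^
IndexError: index -1 is out of bounds for axis 0 with size 0
```

The black half is seated: flange at 17.7 mm and collar at 33 mm, within camera bias. The spacer is next.

Emit:
move_arm:
  rows:
    - [0, 0, 0, 2, 0.5, 20, 0.3]
    - [0, 0, 0, 2, 0.5, 40, 0.3]
    - [0, 0, 0, 2, 0.5, 49, 0.3]
    - [0, 0, 0, 2, 0.5, 52, 0.3]
    - [0, 0, 0, 2, 0.5, 52, 0.3]
    - [0, 0, 0, 2, 0.5, 52, 0.7]
    - [0, 0, 0, 2, 0.5, 52, 0.7]
    - [0, 0, 0, 2, 0.5, 52, 0.7]
    - [0, 0, 0, 2, 0.5, 52, 0.7]
    - [0, 0, 0, 2, 0.5, 52, 0.7]
    - [0, 0, 0, 2, 0.5, 52, 0.7]

```text
t: 8.1
tcp_pos: [0.6266, 0.1086, 0.0286]
tool_rot: [1.0, -0.0, 0.001, -0.0]
force: [-1.1, 2.1, 6.7]
finger_gap: 0.455
gripper_force: 50.5
```

Emit:
move_arm:
  rows:
    - [0, 0, 0, 0, 0, 0, 0.35]
    - [0, 0, 0, 0, 0, 0, 0.35]
    - [0, 0, 0, 0, 0, 0, 0.35]
    - [0, 0, 0, -2, 0, 2, 0.35]
    - [0, 0, 0, -2, 0, 4, 0.35]
    - [0, 0, 0, -2, 0, 4, 0.35]
    - [0, 0, 0, -2, 0, 4, 0.7]
    - [0, 0, 0, -2, 0, 4, 0.7]
    - [0, 0, 0, -2, 0, 4, 0.7]
    - [0, 0, 0, -2, 0, 4, 0.7]
    - [0, 0, 0, -2, 0, 4, 0.7]

```text
t: 9.02
tcp_pos: [0.6242, 0.1083, 0.0238]
tool_rot: [1.0, -0.0, 0.001, -0.0]
force: [-0.6, -1.1, 5.4]
finger_gap: 0.46
gripper_force: 53.1
```

Emit:
move_arm:
  rows:
    - [0, 0, 0, 0, 0, -15, 0.7]
    - [0, 0, 0, 0, 0, -50, 0.7]
    - [0, 0, 0, 0, 0, -85, 0.7]
    - [0, 0, 0, -10, -6, -110, 0.7]
    - [0, 0, 0, -35, -23, -110, 0.7]
    - [0, 0, 0, -65, -42, -110, 0.7]
    - [0, 0, 0, -95, -61, -110, 0.7]
    - [0, 0, 0, -122, -79, -110, 0.7]
    - [0, 0, 0, -138, -89, -110, 0.7]
    - [0, 0, 0, -143.5, -92.5, -110, 0.7]
    - [0, 0, 0, -143.5, -92.5, -110, 0.7]
    - [0, 0, 0, -143.5, -92.5, -110, 0.7]

```text
t: 10.02
tcp_pos: [0.4817, 0.2009, 0.133]
tool_rot: [1.0, -0.0, 0.001, -0.0]
force: [0.9, -0.4, -0.7]
finger_gap: 0.462
gripper_force: 50.7
```

Emit:
move_arm:
  rows:
    - [0, 0, 0, 0, 0, 0, 0.7]
    - [0, 0, 0, 0, 0, 0, 0.7]

```text
t: 10.18
tcp_pos: [0.4822, 0.2002, 0.1329]
tool_rot: [1.0, -0.001, 0.001, -0.0]
force: [-0.2, 0.1, -1.2]
finger_gap: 0.463
gripper_force: 50.7
```

Run:
```python
from station import readout, imaging
from h import *
s=readout.sense(); T=s['tcp_pos']; print(T,s['finger_gap'],s['gripper_force'],s['force'])
d=imaging.snapshot('scene'); c=np.array([390,180])
cv2.imwrite('pics/g4.png',cv2.resize(d['img'][c[1]-60:c[1]+60,c[0]-60:c[0]+60,::-1],None,fx=4,fy=4,interpolation=2))
```

```text
[0.48217614 0.20024374 0.13289685] 0.46297116194763327 50.7057062163949 [-0.23765221  0.10646096 -1.228831  ]
```

View pics/g4.png

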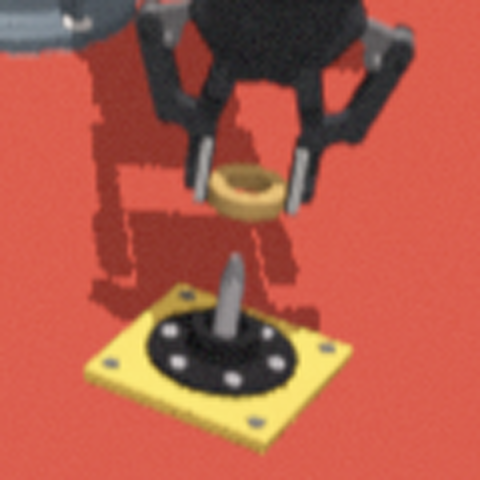

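The black half lies flat on the stand, and the spacer hangs level over the spindle, about 1 to 2 mm off at most.

Emit:
move_arm:
  rows:
    - [0, 0, 0, -1, 0.5, 10, 0.7]
    - [0, 0, 0, -1, 0.5, 22, 0.7]
    - [0, 0, 0, -1, 0.5, 34, 0.7]
    - [0, 0, 0, -1, 0.5, 46, 0.7]
    - [0, 0, 0, -1, 0.5, 57, 0.7]
    - [0, 0, 0, -1, 0.5, 66, 0.7]
    - [0, 0, 0, -1, 0.5, 71, 0.7]
    - [0, 0, 0, -1, 0.5, 74, 0.7]
    - [0, 0, 0, -1, 0.5, 75, 0.7]
    - [0, 0, 0, -1, 0.5, 75, 0.7]
    - [0, 0, 0, -1, 0.5, 75, 0.7]

```text
t: 11.15
tcp_pos: [0.4795, 0.2005, 0.0582]
tool_rot: [1.0, -0.0, 0.0, -0.0]
force: [-0.6, 0.5, -0.5]
finger_gap: 0.466
gripper_force: 50.7
```

Emit:
move_arm:
  rows:
    - [0, 0, 0, 0, 0, 1, 0.7]
    - [0, 0, 0, 0, 0, 2, 0.7]
    - [0, 0, 0, 0, 0, 2, 0.7]
    - [0, 0, 0, 0, 0, 2, 0.3]
    - [0, 0, 0, 0, 0, 2, 0.3]
    - [0, 0, 0, 0, 0, 2, 0.3]
    - [0, 0, 0, 0, 0, 2, 0.3]
    - [0, 0, 0, 0, 0, -15, 0.3]
    - [0, 0, 0, 0, 0, -50, 0.3]
    - [0, 0, 0, 0, 0, -85, 0.3]
    - [0, 0, 0, 0, 30, -90, 0.3]
    - [0, 0, 0, 0, 65, -90, 0.3]

```text
t: 12.15
tcp_pos: [0.4813, 0.1365, 0.1508]
tool_rot: [1.0, 0.002, 0.004, -0.0]
force: [0.9, -0.0, -0.6]
finger_gap: 0.701
gripper_force: 0.0
```

Emit:
move_arm:
  rows:
    - [0, 0, 0, -3, 35, 0, 0.3]
    - [0, 0, 0, -7, 70, 0, 0.3]
    - [0, 0, 0, -11, 105, 0, 0.3]
    - [0, 0, 0, -15, 140, 0, 0.3]
    - [0, 0, 0, -18, 175, 0, 0.3]
    - [0, 0, 0, -22, 210, 0, 0.3]
    - [0, 0, 0, -26, 245, 0, 0.3]
    - [0, 0, 0, -30, 280, 0, 0.3]
    - [0, 0, 0, -34, 315, 5, 0.3]
    - [0, 0, 0, -40, 340, 30, 0.3]
    - [0, 0, 0, -40, 348, 50, 0.3]
    - [0, 0, 0, -40, 348, 50, 0.3]

```text
t: 13.15
tcp_pos: [0.4377, -0.2143, 0.0954]
tool_rot: [1.0, -0.002, -0.002, -0.001]
force: [-0.4, -0.5, -0.3]
finger_gap: 0.698
gripper_force: 0.0
```

Run:
```python
from station import readout, imaging
from h import *
s=readout.sense(); T=s['tcp_pos']; print(T,s['finger_gap'],s['gripper_force'],s['force'])
o=[]
for n in('scene','top'):
    d=imaging.snapshot(n); pickle.dump(d,open(n+'2.pkl','wb'))
    c=np.array([385,200]) if n=='scene' else np.array([200,250])
    im=d['img'][c[1]-50:c[1]+50,c[0]-50:c[0]+50,::-1]; o.append(cv2.resize(im,None,fx=4,fy=4,interpolation=2))
    X=cloud(d); e=np.linalg.norm(X[...,:2]-[.481,.2016],axis=-1)
    for a,b in((.014,.019),(.024,.04)):
        p=X[(e>a)&(e<b)&(X[...,2]<.06)]; print(n,'z',len(p),np.percentile(p[:,2],[20,50,80]).round(4))
    if n=='top':
        hsv=cv2.cvtColor(d['img'],cv2.COLOR_RGB2HSV); m=(X[...,2]>.038)&(X[...,2]<.052)&(e<.03)&(hsv[...,1]>80)
        p=X[m]; print('ring',len(p),p.mean(0))
        m=(X[...,2]>.066)&(e<.03); print('tip',X[m].mean(0) if m.any() else 0)
cv2.imwrite('pics/g5.png',np.hstack(o))
```

```text
[ 0.4377311  -0.21434704  0.09536123] 0.6983485438123465 0.0 [-0.40714682 -0.52289979 -0.31191573]
scene z 189 [0.0248 0.037  0.0453]
scene z 332 [0.0163 0.0174 0.0183]
top z 113 [0.0427 0.0442 0.0459]
top z 608 [0.0152 0.0169 0.0183]
ring 208 [0.47956674 0.20087931 0.0441117 ]
tip [0.48160168 0.20055344 0.07240863]
```

View pics/g5.png

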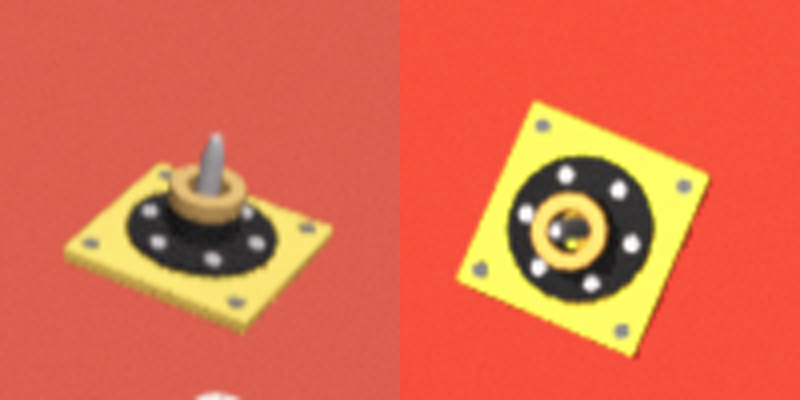

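The spacer is seated flat with its top at 44 mm. The silver half is next.

Emit:
move_arm:
  rows:
    - [0, 0, 0, 1, -1.5, 20, 0.3]
    - [0, 0, 0, 1, -1.5, 45, 0.3]
    - [0, 0, 0, 1, -1.5, 60, 0.3]
    - [0, 0, 0, 1, -1.5, 63, 0.3]
    - [0, 0, 0, 1, -1.5, 63, 0.3]
    - [0, 0, 0, 1, -1.5, 63, 0.3]

```text
t: 13.75
tcp_pos: [0.4407, -0.2106, 0.036]
tool_rot: [1.0, 0.0, 0.001, 0.0]
force: [-0.6, -0.3, 0.1]
finger_gap: 0.7
gripper_force: 0.0
```

Emit:
move_arm:
  rows:
    - [0, 0, 0, -1, 1.5, 3, 0.3]
    - [0, 0, 0, -1, 1.5, 5, 0.3]
    - [0, 0, 0, -1, 1.5, 5, 0.3]
    - [0, 0, 0, -1, 1.5, 5, 0.7]
    - [0, 0, 0, -1, 1.5, 5, 0.7]
    - [0, 0, 0, -1, 1.5, 5, 0.7]
    - [0, 0, 0, -1, 1.5, 5, 0.7]
    - [0, 0, 0, -1, 1.5, 5, 0.7]
    - [0, 0, 0, -1, 1.5, 5, 0.7]

```text
t: 14.5
tcp_pos: [0.4393, -0.2129, 0.0307]
tool_rot: [1.0, -0.0, 0.0, 0.0]
force: [-0.2, 0.6, 6.2]
finger_gap: 0.449
gripper_force: 49.4
```

Emit:
move_arm:
  rows:
    - [0, 0, 0, 0, 0, -15, 0.7]
    - [0, 0, 0, 0, 0, -50, 0.7]
    - [0, 0, 0, 0, 0, -85, 0.7]
    - [0, 0, 0, 1, -15, -110, 0.7]
    - [0, 0, 0, 4, -40, -110, 0.7]
    - [0, 0, 0, 8, -75, -110, 0.7]
    - [0, 0, 0, 11, -110, -110, 0.7]
    - [0, 0, 0, 15, -145, -110, 0.7]
    - [0, 0, 0, 18, -180, -110, 0.7]
    - [0, 0, 0, 22, -215, -110, 0.7]
    - [0, 0, 0, 25, -250, -110, 0.7]
    - [0, 0, 0, 29, -285, -110, 0.7]

```text
t: 15.5
tcp_pos: [0.4674, 0.0741, 0.1397]
tool_rot: [1.0, -0.0, -0.001, -0.0]
force: [-0.1, -0.5, -2.1]
finger_gap: 0.446
gripper_force: 51.0
```

Emit:
move_arm:
  rows:
    - [0, 0, 0, 3, -35, 0, 0.7]
    - [0, 0, 0, 7, -70, 0, 0.7]
    - [0, 0, 0, 10, -100, 0, 0.7]
    - [0, 0, 0, 12, -120, 0, 0.7]
    - [0, 0, 0, 12.5, -128.5, 0, 0.7]
    - [0, 0, 0, 12.5, -128.5, 0, 0.7]
    - [0, 0, 0, 12.5, -128.5, 0, 0.7]
    - [0, 0, 0, 12.5, -128.5, 0, 0.7]
    - [0, 0, 0, 12.5, -128.5, 0, 0.7]

```text
t: 16.25
tcp_pos: [0.4805, 0.1995, 0.1397]
tool_rot: [1.0, -0.001, -0.0, 0.0]
force: [0.1, -0.8, -2.7]
finger_gap: 0.446
gripper_force: 51.0
```

Run:
```python
from station import readout, imaging
from h import *
s=readout.sense(); T=s['tcp_pos']; print(T,s['finger_gap'],s['gripper_force'],s['force'])
d=imaging.snapshot('scene'); c=np.array([390,180])
cv2.imwrite('pics/g6.png',cv2.resize(d['img'][c[1]-60:c[1]+60,c[0]-60:c[0]+60,::-1],None,fx=4,fy=4,interpolation=2))
```

```text
[0.48051545 0.19953696 0.13974055] 0.44649062626411334 51.017035245895386 [ 0.08140756 -0.81195152 -2.72074997]
```

View pics/g6.png

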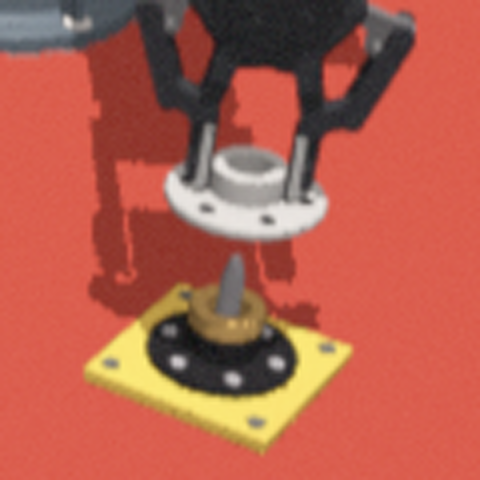

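The silver half is level and centred over the spindle.

Emit:
move_arm:
  rows:
    - [0, 0, 0, 0.5, -0.5, 10, 0.7]
    - [0, 0, 0, 0.5, -0.5, 20, 0.7]
    - [0, 0, 0, 0.5, -0.5, 30, 0.7]
    - [0, 0, 0, 0.5, -0.5, 40, 0.7]
    - [0, 0, 0, 0.5, -0.5, 50, 0.7]
    - [0, 0, 0, 0.5, -0.5, 57, 0.7]
    - [0, 0, 0, 0.5, -0.5, 61, 0.7]
    - [0, 0, 0, 0.5, -0.5, 63, 0.7]
    - [0, 0, 0, 0.5, -0.5, 63, 0.7]
    - [0, 0, 0, 0.5, -0.5, 63, 0.7]

```text
t: 17.13
tcp_pos: [0.4815, 0.2015, 0.077]
tool_rot: [1.0, -0.0, 0.0, -0.0]
force: [-0.2, 1.2, -2.2]
finger_gap: 0.448
gripper_force: 51.0
```

Emit:
move_arm:
  rows:
    - [0, 0, 0, 0, 0, 1, 0.7]
    - [0, 0, 0, 0, 0, 2, 0.7]
    - [0, 0, 0, 0, 0, 2, 0.7]
    - [0, 0, 0, 0, 0, 2, 0.3]
    - [0, 0, 0, 0, 0, 2, 0.3]
    - [0, 0, 0, 0, 0, 2, 0.3]
    - [0, 0, 0, 0, 0, 2, 0.3]
    - [0, 0, 0, 0, 0, -15, 0.3]
    - [0, 0, 0, 0, 0, -45, 0.3]
    - [0, 0, 0, 0, 0, -75, 0.3]
    - [0, 0, 0, 0, 0, -80, 0.3]
    - [0, 0, 0, 0, 0, -80, 0.3]

```text
t: 18.13
tcp_pos: [0.4828, 0.2017, 0.1591]
tool_rot: [1.0, -0.0, 0.003, -0.001]
force: [0.7, 0.4, -1.5]
finger_gap: 0.7
gripper_force: 0.0
```

Emit:
move_arm:
  rows:
    - [0, 0, -5, 1, 20, 0, 0.3]
    - [0, 0, -10, 2, 50, 0, 0.3]
    - [0, 0, -15, 3, 85, 0, 0.3]
    - [0, 0, -17.5, 3, 120, 0, 0.3]
    - [0, 0, -17.5, 3, 150, 20, 0.3]
    - [0, 0, -17.5, 3, 170, 45, 0.3]
    - [0, 0, -17.5, 3, 178, 75, 0.3]
    - [0, 0, -17.5, 3, 178, 90, 0.3]
    - [0, 0, -17.5, 3, 178, 90, 0.3]
    - [0, 0, -17.5, 3, 178, 90, 0.3]
    - [0, 0, -17.5, 3, 178, 90, 0.3]

```text
t: 19.05
tcp_pos: [0.484, 0.0237, 0.0669]
tool_rot: [0.988, 0.152, -0.0, -0.0]
force: [0.1, -0.3, -0.3]
finger_gap: 0.698
gripper_force: 0.0
```

Run:
```python
from station import readout, imaging
from h import *
s=readout.sense(); T=s['tcp_pos']; print(T,s['finger_gap'],Ro.from_quat(s['tool_rot']).as_matrix()[:,1])
o=[]
for n in('scene','top'):
    d=imaging.snapshot(n)
    c=np.array([350,190]) if n=='scene' else np.array([225,245])
    im=d['img'][c[1]-65:c[1]+65,c[0]-65:c[0]+65,::-1]; o.append(cv2.resize(im,None,fx=3,fy=3,interpolation=2))
    X=cloud(d); e=np.linalg.norm(X[...,:2]-[.481,.2016],axis=-1)
    for a,b in((.014,.019),(.024,.04)):
        p=X[(e>a)&(e<b)&(X[...,2]<.08)]; print(n,'z',len(p),np.percentile(p[:,2],[20,50,80]).round(4) if len(p) else 0)
cv2.imwrite('pics/g7.png',np.hstack(o))
```

```text
[0.48403937 0.02371356 0.06688513] 0.6984078936739929 [ 3.00704569e-01 -9.53717305e-01 -2.55059196e-04]
scene z 179 [0.0224 0.0558 0.0669]
scene z 602 [0.0171 0.0478 0.052 ]
top z 134 [0.0638 0.0662 0.0677]
top z 742 [0.0488 0.0504 0.0519]
```

View pics/g7.png

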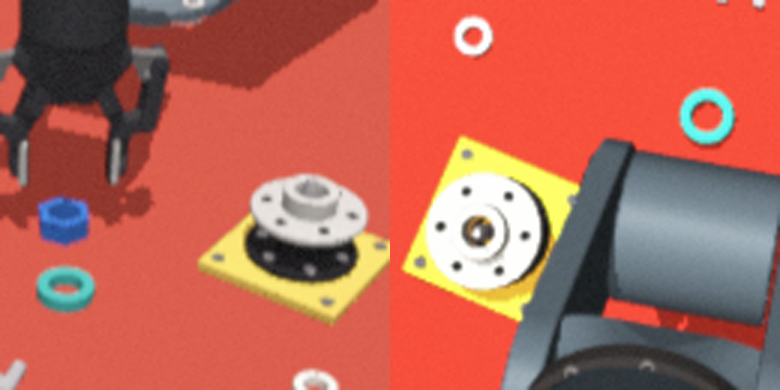

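The silver half is seated flat (flange at 50 mm, collar at 66 mm) and the gripper stands over the nut.

Emit:
move_arm:
  rows:
    - [0, 0, 0, 0, 0, 15, 0.3]
    - [0, 0, 0, 0, 0, 30, 0.3]
    - [0, 0, 0, 0, 0, 38, 0.3]
    - [0, 0, 0, 0, 0, 41, 0.3]
    - [0, 0, 0, 0, 0, 41, 0.3]
    - [0, 0, 0, 0, 0, 41, 0.7]
    - [0, 0, 0, 0, 0, 41, 0.7]
    - [0, 0, 0, 0, 0, 41, 0.7]
    - [0, 0, 0, 0, 0, 41, 0.7]
    - [0, 0, 0, 0, 0, 41, 0.7]
    - [0, 0, 0, 0, 0, 41, 0.7]
    - [0, 0, 0, 0, 0, 41, 0.7]

```text
t: 20.15
tcp_pos: [0.4846, 0.0234, 0.0268]
tool_rot: [0.988, 0.152, 0.001, 0.0]
force: [-1.2, 0.7, 6.9]
finger_gap: 0.41
gripper_force: 50.5
```

Emit:
move_arm:
  rows:
    - [0, 0, 0, 0, 0, -15, 0.7]
    - [0, 0, 0, 0, 0, -45, 0.7]
    - [0, 0, 0, 0, 0, -80, 0.7]
    - [0, 0, 0, 2, -7, -105, 0.7]
    - [0, 0, 0, 9, -30, -105, 0.7]
    - [0, 0, 0, 18, -60, -105, 0.7]
    - [0, 0, 0, 27, -92, -105, 0.7]
    - [0, 0, 0, 36, -124, -105, 0.7]
    - [0, 0, 0, 44, -150, -105, 0.7]
    - [0, 0, 0, 49, -165, -105, 0.7]
    - [0, 0, 0, 50.5, -170, -105, 0.7]
    - [0, 0, 0, 50.5, -170, -105, 0.7]

```text
t: 21.15
tcp_pos: [0.4809, 0.2017, 0.1309]
tool_rot: [0.988, 0.153, 0.0, 0.0]
force: [-0.1, 0.1, -0.6]
finger_gap: 0.409
gripper_force: 50.2
```

Emit:
move_arm:
  rows:
    - [0, 0, 0, 0, 0, 0, 0.7]
    - [0, 0, 0, 0, 0, 0, 0.7]
    - [0, 0, 0, 0, 0, 0, 0.7]

```text
t: 21.4
tcp_pos: [0.4813, 0.1995, 0.1308]
tool_rot: [0.989, 0.151, -0.0, 0.0]
force: [0.9, -0.1, -0.6]
finger_gap: 0.411
gripper_force: 50.2
```

Run:
```python
from station import readout, imaging
from h import *
s=readout.sense(); T=s['tcp_pos']; print(T,s['finger_gap'],s['gripper_force'],s['force'])
d=imaging.snapshot('scene'); c=np.array([390,180])
cv2.imwrite('pics/g8.png',cv2.resize(d['img'][c[1]-60:c[1]+60,c[0]-60:c[0]+60,::-1],None,fx=4,fy=4,interpolation=2))
```

```text
[0.48132949 0.19946298 0.13080087] 0.4106469982464885 50.21614478202537 [ 0.88300858 -0.08915811 -0.59694763]
```

View pics/g8.png

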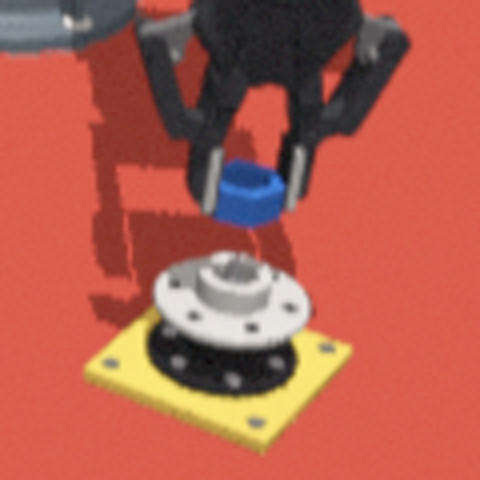

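The nut hangs level over the stack. I'll lower it.

Emit:
move_arm:
  rows:
    - [0, 0, 0, 0, 0, 8, 0.7]
    - [0, 0, 0, 0, 0, 16, 0.7]
    - [0, 0, 0, 0, 0, 24, 0.7]
    - [0, 0, 0, 0, 0, 31, 0.7]
    - [0, 0, 0, 0, 0, 35, 0.7]
    - [0, 0, 0, 0, 0, 36, 0.7]
    - [0, 0, 0, 0, 0, 36, 0.7]
    - [0, 0, 0, 0, 0, 36, 0.7]

```text
t: 22.12
tcp_pos: [0.4814, 0.2008, 0.0948]
tool_rot: [0.988, 0.152, 0.0, -0.0]
force: [0.6, 0.4, -1.7]
finger_gap: 0.41
gripper_force: 50.2
```

Emit:
move_arm:
  rows:
    - [0, 0, 0, 0, 0, 1, 0.7]
    - [0, 0, 0, 0, 0, 2, 0.7]
    - [0, 0, 0, 0, 0, 2, 0.7]
    - [0, 0, 0, 0, 0, 2, 0.3]
    - [0, 0, 0, 0, 0, 2, 0.3]
    - [0, 0, 0, 0, 0, 2, 0.3]
    - [0, 0, 0, 0, 0, 2, 0.3]
    - [0, 0, 0, 0, 0, -15, 0.3]
    - [0, 0, 0, 0, 0, -45, 0.3]
    - [0, 0, 0, 0, 0, -75, 0.3]
    - [0, 0, 0, 0, 30, -90, 0.3]
    - [0, 0, 0, 0, 65, -90, 0.3]

```text
t: 23.12
tcp_pos: [0.5027, 0.14, 0.1887]
tool_rot: [0.988, 0.154, 0.004, 0.0]
force: [0.4, 0.2, 0.0]
finger_gap: 0.703
gripper_force: 0.0
```

Emit:
move_arm:
  rows:
    - [0, 0, 0, 0, 35, 0, 0.3]
    - [0, 0, 0, 0, 70, 0, 0.3]
    - [0, 0, 0, 0, 105, 0, 0.3]
    - [0, 0, 0, 0, 140, 0, 0.3]
    - [0, 0, 0, 0, 170, 0, 0.3]
    - [0, 0, 0, 0, 180, 0, 0.3]
    - [0, 0, 0, 0, 180, 0, 0.3]
    - [0, 0, 0, 0, 180, 0, 0.3]

```text
t: 23.78
tcp_pos: [0.5542, -0.0327, 0.1846]
tool_rot: [0.988, 0.151, -0.001, -0.001]
force: [-0.2, 0.9, -0.1]
finger_gap: 0.706
gripper_force: 0.0
```

Run:
```python
from station import readout, imaging
from h import *
o=[]
for n in('scene','top'):
    d=imaging.snapshot(n)
    c=np.array([385,190]) if n=='scene' else np.array([200,250])
    im=d['img'][c[1]-50:c[1]+50,c[0]-50:c[0]+50,::-1]; o.append(cv2.resize(im,None,fx=4,fy=4,interpolation=2))
    X=cloud(d); e=np.linalg.norm(X[...,:2]-[.481,.2016],axis=-1)
    for a,b in((.012,.017),(.026,.04)):
        p=X[(e>a)&(e<b)&(X[...,2]<.1)]; print(n,'z',len(p),np.percentile(p[:,2],[20,50,80]).round(4) if len(p) else 0)
cv2.imwrite('pics/g9.png',np.hstack(o))
```

```text
scene z 175 [0.0644 0.0775 0.0848]
scene z 557 [0.0171 0.0474 0.0519]
top z 157 [0.06   0.0829 0.0859]
top z 682 [0.0488 0.0506 0.0521]
```

View pics/g9.png

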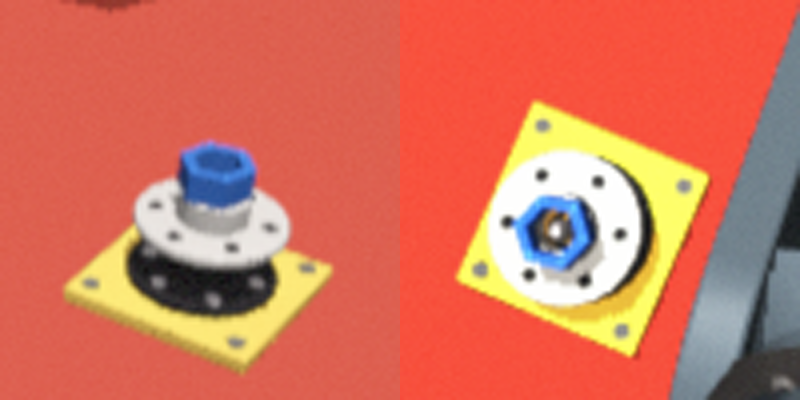

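The whole stack is seated and level, with the nut's top at about 84 mm and the spindle inside its bore. The gripper is clear of everything.

```bash
python3 -c "
from station import order
print(order.sign_off())"
```

```text
the job is handed in; nothing more can be done
None
```

The split belt pulley is together on the spindle in the order asked (black half, brass spacer, silver half, blue nut), every part measured flat and seated, and the job was handed in after about 24 s with the gripper clear.

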